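Check a frame for squareness by its diagonals

TASK

Check the hinged frame for squareness with the spring-loaded slide rule: measure first the inside diagonal that starts at the red corner, then the other inside diagonal, each time laying the rule flat in the frame and letting go so that it springs out into the two corners. Finally leave the rule sprung into whichever diagonal is the longer (either one if they are equal to within 4 mm), without changing the frame's shape or disturbing the other things.

Things in the scene. Friction and masses are not known exactly. Their poses are not given: they have to be found in the camera images.
- frame: hinged alloy frame, its near bar held fast to the worktop. Bars 16 mm wide, 20 high; pivots to 29 mm high on the corners, the near left one red. Square, the opening is 120 mm (x, away from the robot) by 160 (y), diagonals 200. It may be racked: the far bar shifted along y by up to 15 mm, one diagonal up to 12 mm longer, the other shorter. Origin: worktop, centre of the square opening.
- corner_red (a point): point at the inner corner of the frame at the red pivot head (near, left), 6 mm above the worktop; it moves with the frame
- corner_near_right (a point): point at the inner corner of the frame near, right, 6 mm above the worktop; it moves with the frame
- corner_far_left (a point): point at the inner corner of the frame far, left, 6 mm above the worktop; it moves with the frame and with its rack; stiff pivots (3 N m) keep the shape
- corner_far_right (a point): point at the inner corner of the frame far, right (diagonally across from the red one), 6 mm above the worktop; it moves with the frame and with its rack
- rule: spring slide rule lying along its x: grey stock 24 mm wide, 14 high, with a scale; a rod slides out to +x; 12 mm slippery steel balls at the ends. A blue (stock) and a yellow (slide) finger plate, 26 mm wide, 62 high, stand on its axis: pinching their outer faces together along x, above the stock, shortens it; let go, it springs out. 0.22 kg. Origin: underside, middle of the squeezed rule.
- rule_slide (a joint): how far the slide is out, 0 (squeezed to its stop) to 0.040 m (fully open, as at the start); a spring of 3 to 6 N pushes it out. Length from end to end: 0.174 m plus this. Span over the outer faces of the two finger plates: 0.024 m plus this; their midpoint lies at half this from the origin along x
- rule_tip (a point): outermost point of the ball on the stock's end of the rule, 87 mm from the rule's origin along -x, 6 mm above its underside
- slide_tip (a point): outermost point of the ball on the slide's end of the rule, 6 mm above its underside
- wash_bottle: white wash bottle, orange cap and bent spout, 254 mm tall, left of the frame; origin under its centre
- screwdriver: screwdriver with orange handle, 204 mm long, lying in front of the frame; origin on the worktop under its middle
- alumina_jar: white jar with orange cap, 66 mm wide, 75 mm tall; origin under its centre
- tape_roll: roll of tape lying flat, 76 mm wide, 19 mm high; origin under its centre
- marker_black: white marker with black cap, 138 mm long, lying; origin on the worktop under its middle

How it is judged:
By the outcome, as a careful person would: the job done as asked, in the order asked, and still so for the second after the job is handed in, with the robot touching nothing.
It also fails if it takes over 64 s, if anything falls off the work surface, if the arm or the gripper's body presses on something with over 40 N, if the wrist force passes 120 N, or if a joint passes its speed limit or range.

ROBOT

A 7-joint arm with a two-finger parallel gripper is mounted at the origin on a cart in front of the work surface, level with it; the furniture and walls round the work are solid. World frame = base frame: x ahead of the robot, y to its left, z up, the work surface at z = 0. Lengths are in m, angles in rad, forces in N, time in s.
With the tool pointing down it reaches from about 0.4 to 0.85 m from the base axis. Payload 10.4 kg.
Tool frame: the origin (TCP) lies at the very end of the fingers, on their centre line; the grasp point (between the pads) lies r.tcp_to_grasp behind it (r.tcp_to_grasp is the distance from the TCP to the grasp point, in m); z points along the fingers, y is the line along which they close (so a half turn about z gives the same grasp; the last joint's range is limited). The gripper opens to 87 mm and grips with 3 to 60 N. Pads are 19 mm wide; open, the fingers measure 117 mm over their backs; the gripper's body (75 mm by 190 mm) begins 51 mm behind the grasp point.
Start: joints at [1.245, 0.332, -0.065, 1.46, 0.022, 1.35, -0.088], TCP at [0.186, -0.597, 0.223] pointing down, gripper open.
Joint ranges: [-2.6, 2.6], [-0.5, 2.12], [-1.47, 1.34], [0.16, 2.42], [-1.27, 4.41], [0.06, 2.06], [-2.6, 2.6]. Speed limits (rad/s): [2.22, 2.22, 2.79, 2.79, 3.14, 3.14, 3.14].

INTERFACE

Orientations are given as a unit quaternion [x, y, z, w].
In Python, from bench import monitor, cams, ticket, r gives the robot as it stands.
- The arm moves only by the shell command python3 -m crank 'ROWS' [OPENING] [FORCE]. ROWS is a JSON object whose one key "steps" holds a list of rows, each a list of 2 entries, a list of its own where there are three numbers: the shift along the world's x, y, z in units of 25 mm (1.0 is 25 mm), then the turn, a rotation vector about the world's x, y, z in units of 5 degrees (1.0 is 5 degrees). In form: {"steps": [[[x, y, z], [ax, ay, az]], ...]}. A call has 1 to 10 rows; each row shifts and turns the commanded pose from where the row before left it; what a row does not reach is not made up. A row lasts 1/12 s, in which the tool goes at most 41.7 mm and 7.16 degrees, less where a joint would pass 70% of its speed; a pose out of reach is approached as far as the arm can. A call is refused whole if a number of a shift passes 1 or a number of a turn 1, either way. A call with a gripper value outside its range is refused whole. OPENING is the finger opening in mm, from 0 to 87, set as the call begins (- or left out, the last holds). The fingers move at their own pace and stop on an object; FORCE is the grip in N (left out, the last holds). Time passes only in rows, so rows that do not move let the fingers close. It gives the time, the measured TCP pose, the force, the opening and the grip force at its end, in the units of the state.
- monitor.read_state(): the state, without advancing time (a new reading comes with each control period).
- cams.camera(name): name is "scene" or "top"; returns a dict with "pixels" (384x512x3 uint8, blue, green, red), "z_map" (384x512 float32, m along the optical axis (not along the pixel's ray), 0 where there is no reading), "vfov" (degrees; the focal length in pixels is half the picture's height over the tangent of half this angle, whatever the lens; pixels are square), "cx", "cy" (the principal point, pixels), "T" (4x4, takes a point from camera to world coordinates). Camera axes: x right, y up, looking along -z (the intrinsics and any distortion apply to the point x, -y, -z); pixel columns grow to the right and rows downward; lengths in m; the calibration is good to about 2 mm. A picture is of the moment at which its call begins.
- ticket.close_job(): hands the job in; it is judged then, once.
The state is a dict: "time": time; "joint_positions": joint angles; "joint_vel": joint speeds; "joint_torque": joint torques, N m; "ee_pos": TCP position; "eef_rot": TCP orientation; "ft_force": force on the tool from outside, world axes, zero at the start; "torque": the same for the moment, N m; "width": finger opening in m; "grip_force": force on a finger pad.
Only numpy, scipy, OpenCV 4.12 (cv2) and the standard library are available. Lean on these libraries where they do the work, as an engineer would, in place of code of your own. Each camera call takes 0.05 s, during which the arm holds its last target. There are 200 camera calls.

## Working session

There is one attempt and no reset: what is moved stays moved. The work goes in short steps, Python scripts to look and compute and a shell command to move; the robot and the scene stay as the last step left them, time stands still between calls to the robot, and variables do not carry over. Pictures are saved under pics/ and viewed, at most 10 in all, crops included, and the job is handed in when it is done.

```bash
ls; mkdir -p pics; cat > h.py <<'E'
import numpy as np, cv2
from bench import monitor, cams, ticket, r
def shot(n):
    c=cams.camera(n); c['f']=192/np.tan(np.radians(c['vfov'])/2); return c
def cloud(c):
    v,u=np.mgrid[0:384,0:512]; z=c['z_map']
    P=np.stack([(u-c['cx'])/c['f']*z,-(v-c['cy'])/c['f']*z,-z],-1)
    return P@c['T'][:3,:3].T+c['T'][:3,3]
def proj(c,p):
    q=(np.asarray(p)-c['T'][:3,3])@c['T'][:3,:3]
    return c['cx']+c['f']*q[0]/-q[2], c['cy']+c['f']*q[1]/q[2]
def ray(c,u,v,z):
    d=c['T'][:3,:3]@np.array([(u-c['cx'])/c['f'],-(v-c['cy'])/c['f'],-1]); o=c['T'][:3,3]
    return o+d*(z-o[2])/d[2]
E
python3 - <<'E'
from h import *
for n in('scene','top'):
    c=shot(n); cv2.imwrite(f'pics/{n}0.png',c['pixels']); np.savez(f'{n}0.npz',**c)
    print({k:v for k,v in c.items() if k not in('pixels','z_map')}, c['z_map'].min(),c['z_map'].max())
print(monitor.read_state(), r.tcp_to_grasp)
E
```

```text
pics
{'vfov': 56.403324902635866, 'cx': 258.1894447407183, 'cy': 193.09134521395814, 'T': array([[-0.82711653,  0.29840279, -0.47627095, -0.05303759],
       [-0.56192225, -0.4224336 ,  0.71119143,  0.82254738],
       [ 0.01102866,  0.85586543,  0.51708098,  0.69498391],
       [ 0.        ,  0.        ,  0.        ,  1.        ]]), 'f': np.float64(358.05354039456086)} 0.0 3.9999115
{'vfov': 45.69281436479928, 'cx': 247.20534843350805, 'cy': 194.1488539361455, 'T': array([[ 2.90846723e-03,  9.81722140e-01, -1.90297608e-01,
         2.89548905e-01],
       [-9.99800775e-01, -9.03109324e-04, -1.99397683e-02,
        -1.18197179e-01],
       [-1.97471716e-02,  1.90317690e-01,  9.81523930e-01,
         1.40780841e+00],
       [ 0.00000000e+00,  0.00000000e+00,  0.00000000e+00,
         1.00000000e+00]]), 'f': np.float64(455.716357992462)} 0.0 2.2830205
{'time': 0.1, 'joint_positions': array([ 1.24541452,  0.33277245, -0.06472074,  1.46088244,  0.02163493,
        1.34988413, -0.08853201]), 'joint_vel': array([ 4.00791929e-04, -2.74926454e-03, -9.94640836e-04, -1.86360926e-03,
       -2.15800398e-04,  6.69474125e-05,  1.44958409e-03]), 'joint_torque': array([ 2.58762797e-03, -6.24547076e+01,  2.52448255e-02, -3.90718246e+01,
       -6.14331407e-02,  3.65387800e-02,  7.46418164e-05]), 'ee_pos': array([ 0.1862524 , -0.59623455,  0.22184419]), 'eef_rot': array([ 9.88560943e-01,  1.50820660e-01, -1.35992306e-04, -6.09848969e-04]), 'ft_force': array([ 0.13240539, -0.43836995, -0.02621672]), 'torque': array([0.00695604, 0.06493141, 0.0008966 ]), 'grip_force': 0.0, 'width': 0.0868861267573006} 0.0187
```

View pics/top0.png

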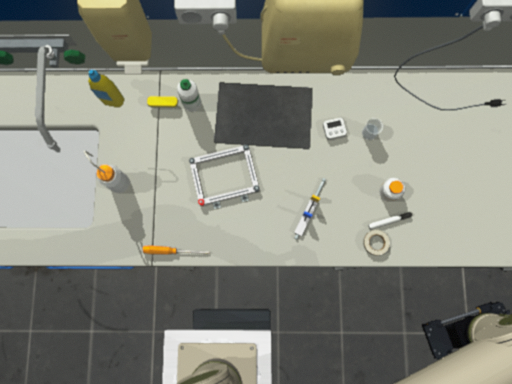

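View pics/scene0.png

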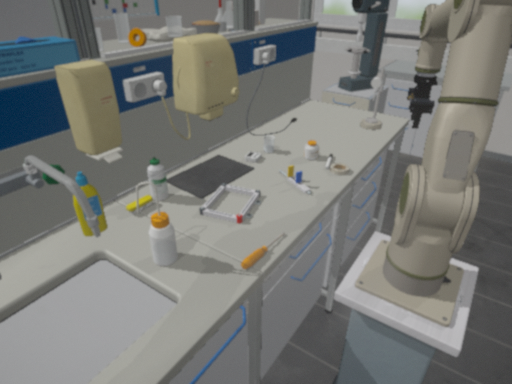

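The top picture shows the frame with its corners at about (193,160), (245,150), (258,187) and red (201,202). The rule runs from (297,236) to (324,181), with the blue plate near (307,214) and the yellow near (316,198). I'll zoom in on both.

```bash
python3 - <<'E'
from h import *
a=np.load('top0.npz');b=np.load('scene0.npz')
t=a['pixels'][140:215,183:333]; s=b['pixels'][160:225,190:330]
t=cv2.resize(t,None,fx=5.3,fy=5.3,interpolation=cv2.INTER_CUBIC)[:, :800]
s=cv2.resize(s,None,fx=3,fy=3,interpolation=cv2.INTER_CUBIC)
im=np.zeros((600,800,3),np.uint8); im[:t.shape[0],:t.shape[1]]=t; im[400:400+195,:420]=s
cv2.imwrite('pics/c1.png',im)
for n,c in(('top',a),('scene',b)):
    c=dict(c); P=cloud(c); px=c['pixels'].astype(int); B,G,R=px[...,0],px[...,1],px[...,2]
    hsv=cv2.cvtColor(c['pixels'],cv2.COLOR_BGR2HSV)
    for nm,lo,hi,box in(('red',0,6,(-.05,.2)),('red2',172,180,(-.05,.2)),('blue',105,130,(-.3,0)),('yel',18,32,(-.35,0))):
        m=(hsv[...,0]>=lo)&(hsv[...,0]<=hi)&(hsv[...,1]>130)&(hsv[...,2]>80)&(P[...,0]>.4)&(P[...,0]<.8)&(P[...,1]>-.5)&(P[...,1]<.1)&(P[...,2]>-.01)&(P[...,2]<.1)
        if m.any():
            v,u=np.nonzero(m); print(n,nm,m.sum(),u.mean(),v.mean(),P[m].mean(0).round(4),P[m].min(0).round(3),P[m].max(0).round(3))
E
```

```text
top red 23 201.2173913043478 202.04347826086956 [0.5332 0.052  0.0238] [0.525 0.046 0.012] [0.543 0.062 0.03 ]
top blue 27 307.3703703703704 213.77777777777777 [ 0.4915 -0.2707  0.0571] [ 0.485 -0.281  0.016] [ 0.503 -0.26   0.064]
top yel 36 315.19444444444446 197.69444444444446 [ 0.5414 -0.2959  0.0515] [ 0.534 -0.308 -0.002] [ 0.56  -0.285  0.064]
scene red 22 239.0 218.86363636363637 [0.5308 0.0614 0.0173] [0.525 0.054 0.005] [0.54  0.066 0.026]
scene blue 28 298.10714285714283 176.60714285714286 [ 0.4915 -0.2633  0.0428] [ 0.487 -0.273  0.023] [ 0.496 -0.254  0.061]
scene yel 39 290.2307692307692 170.51282051282053 [ 0.5414 -0.2901  0.0425] [ 0.536 -0.3    0.021] [ 0.546 -0.279  0.062]
```

View pics/c1.png

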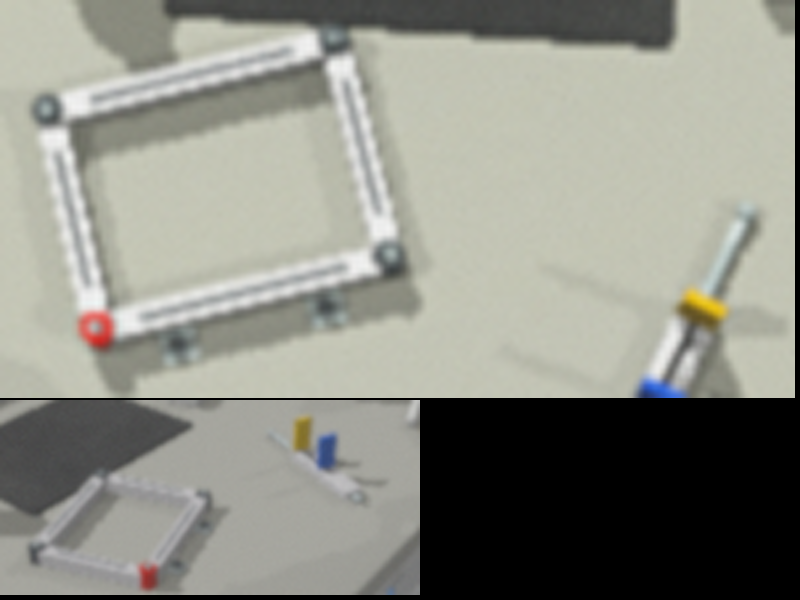

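The crop shows the red pivot at top-image pixel (201.3,201.9), near right at (256.4,188.1), far left at (191.9,160.4) and far right at (245.8,147.2). The rod ball is at (323.9,179.6). The frame is yawed about 14°. Next I'll fit the frame and rule poses.

```bash
cat > fit.py <<'E'
from h import *
from scipy.optimize import least_squares
H=.029
def model(p):
    x,y,a,s=p; d=np.sqrt(.136**2-s*s); R=np.array([[np.cos(a),-np.sin(a)],[np.sin(a),np.cos(a)]])
    L=np.array([[-.068,.088],[-.068,-.088],[-.068+d,.088+s],[-.068+d,-.088+s]])
    t=np.arctan2(s,d); n=.008/np.cos(t)   # inner faces
    I=[]
    for i,(X,Y) in enumerate(L):
        sx=1 if i<2 else -1; sy=-1 if i%2==0 else 1
        X2=X+sx*.008; I.append((X2, Y+sx*.008*np.tan(t)+sy*n))
    return L@R.T+[x,y], np.array(I)@R.T+[x,y]
def centroid(c,u,v,red):
    U,V=np.meshgrid(np.arange(512),np.arange(384)); px=c['pixels'].astype(float)
    hsv=cv2.cvtColor(c['pixels'],cv2.COLOR_BGR2HSV)
    w=np.clip(hsv[...,1].astype(float)-90,0,None)*((hsv[...,0]<8)|(hsv[...,0]>170)) if red else np.clip(150-px.mean(2),0,None)
    for _ in range(5):
        m=w*((U-u)**2+(V-v)**2<3.3**2); u,v=(m*U).sum()/m.sum(),(m*V).sum()/m.sum()
    return u,v
def frame(c,guess,verbose=True):
    uv=[centroid(c,*g,i==0) for i,g in enumerate(guess)]
    P=np.array([ray(c,*q,H-.002) for q in uv])[:,:2]
    f=least_squares(lambda p:(model(p)[0]-P).ravel(),[.6,0,.24,0]).x
    I=model(f)[1]
    if verbose: print('uv',np.round(uv,1).tolist(),'\npose',f.round(4),'deg',np.degrees(f[2]).round(2),'res mm',((model(f)[0]-P)*1e3).round(1).tolist())
    for n,i,j in(('red',0,3),('other',1,2)):
        d=I[j]-I[i]; print(n,'I',I[i].round(4),I[j].round(4),'mid',((I[i]+I[j])/2).round(4),'len',np.linalg.norm(d).round(4),'ang',np.degrees(np.arctan2(d[1],d[0])).round(2))
    return f
def plates(c):
    P=cloud(c); hsv=cv2.cvtColor(c['pixels'],cv2.COLOR_BGR2HSV); out=[]
    for lo,hi in((105,130),(18,32)):
        m=(hsv[...,0]>=lo)&(hsv[...,0]<=hi)&(hsv[...,1]>120)&(hsv[...,2]>70)&(P[...,0]>.4)&(P[...,0]<.75)&(P[...,1]>-.45)&(P[...,1]<.15)&(P[...,2]>.05)&(P[...,2]<.3)
        out.append((m.sum(),P[m].mean(0)))
    return out
E
python3 - <<'E'
from fit import *
a=dict(np.load('top0.npz')); b=dict(np.load('scene0.npz'))
f=frame(a,[(201.3,201.9),(256.4,188.1),(191.9,160.4),(245.8,147.2)])
L,I=model(f)
for p in L: print('scene proj',np.round(proj(b,[*p,.025]),1))
for c in(a,b):
    pl=plates(c); d=pl[1][1]-pl[0][1]; print([(n,q.round(4)) for n,q in pl],'mid',((pl[0][1]+pl[1][1])/2).round(4),'dist',np.linalg.norm(d[:2]).round(4),'ang',np.degrees(np.arctan2(d[1],d[0])))
print('rod ball',ray(a,323.9,179.6,.006))
P=cloud(a)
# stock end
g=a['pixels'][175:242,290:330]
print(ray(a,297.5,236,.01))
for nm,(u,v) in dict(bottle=(107,173),jar=(396,187),tape=(377,242)).items(): print(nm,P[v-3:v+4,u-3:u+4].reshape(-1,3).mean(0).round(3))
E
```

```text
uv [[201.5, 202.7], [256.9, 190.5], [191.6, 160.8], [246.4, 146.4]] 
pose [ 0.6184 -0.0177  0.2432 -0.0007] deg 13.93 res mm [[0.7, 0.7], [4.8, 0.7], [-0.6, -1.2], [-4.9, -0.2]]
red I [0.5409 0.0455] [ 0.6961 -0.0815] mid [ 0.6185 -0.018 ] len 0.2005 ang -39.3
other I [ 0.5795 -0.1098] [0.6575 0.0738] mid [ 0.6185 -0.018 ] len 0.1995 ang 66.96
scene proj [240.7 215.5]
scene proj [259.2 190. ]
scene proj [203.7 207.1]
scene proj [225.5 183.2]
[(np.int64(25), array([ 0.4908, -0.2713,  0.0599])), (np.int64(25), array([ 0.5411, -0.296 ,  0.0595]))] mid [ 0.516  -0.2836  0.0597] dist 0.056 ang -26.224815059516178
[(np.int64(11), array([ 0.4915, -0.2657,  0.0558])), (np.int64(12), array([ 0.5415, -0.2908,  0.0566]))] mid [ 0.5165 -0.2783  0.0562] dist 0.056 ang -26.625179893217975
rod ball [ 0.60768452 -0.33066623  0.006     ]
[ 0.42980874 -0.24429721  0.01      ]
bottle [0.595 0.308 0.15 ]
jar [ 0.569 -0.533  0.075]
tape [ 0.413 -0.488 -0.001]
```

```bash
cat >> fit.py <<'E'
def edgefit(c,b,p0):
    """maximise bar brightness minus surroundings, from bar-top strips in both views"""
    from scipy.optimize import minimize
    def grab(c,pts):
        g=cv2.cvtColor(c['pixels'],cv2.COLOR_BGR2GRAY).astype(np.float32)
        q=(pts-c['T'][:3,3])@c['T'][:3,:3]
        return cv2.remap(g,(c['cx']+c['f']*q[:,0]/-q[:,2]).astype(np.float32)[None],(c['cy']+c['f']*q[:,1]/q[:,2]).astype(np.float32)[None],cv2.INTER_CUBIC)[0]
    t=np.linspace(.15,.85,40)[:,None]
    def cost(p):
        L=model(p)[0]; tot=0
        for i,j in((0,1),(0,2),(1,3),(2,3)):
            d=L[j]-L[i]; n=np.array([-d[1],d[0]])/np.linalg.norm(d)
            for o,w in((-.005,1),(.005,1),(-.0125,-1),(.0125,-1)):
                q=L[i]+t*d+n*o; tot-=w*grab(c,np.c_[q,np.full(40,.02)]).mean()
        return tot
    f=minimize(cost,p0,method='Nelder-Mead',options=dict(initial_simplex=[p0]+[np.add(p0,e) for e in np.diag([.004,.004,.03,.008])],xatol=1e-5,fatol=1e-3)).x
    print('edge',f.round(4),'deg',np.degrees(f[2]).round(2)); return f
E
python3 - <<'E'
from fit import *
import fit
a=dict(np.load('top0.npz')); b=dict(np.load('scene0.npz'))
fit.centroid=lambda c,u,v,r:(u,v)
f=frame(a,[(201.3,201.9),(256.4,188.1),(191.9,160.4),(245.8,147.2)])
fb=frame(b,[(239.7,217.8),(258.3,191.0),(202.7,209.4),(224,185.3)])
for c in(a,b):
    for f0 in(f,f+[0,0,0,.01]):
        e=edgefit(c,None,f0); I=model(e)[1]; print(I.round(4).tolist(),np.linalg.norm(I[0]-I[3]),np.linalg.norm(I[1]-I[2]))
E
```

```text
uv [[201.3, 201.9], [256.4, 188.1], [191.9, 160.4], [245.8, 147.2]] 
pose [ 6.206e-01 -1.690e-02  2.479e-01 -5.000e-04] deg 14.2 res mm [[0.0, 0.4], [-0.0, -0.4], [-0.3, 0.7], [0.3, -0.7]]
red I [0.5428 0.0459] [ 0.6985 -0.0802] mid [ 0.6207 -0.0172] len 0.2004 ang -39.0
other I [ 0.5821 -0.1092] [0.6592 0.0749] mid [ 0.6207 -0.0172] len 0.1996 ang 67.26
uv [[239.7, 217.8], [258.3, 191.0], [202.7, 209.4], [224.0, 185.3]] 
pose [ 0.612  -0.0043  0.2561  0.0019] deg 14.67 res mm [[-0.3, -2.5], [-1.6, 2.0], [0.5, 1.8], [1.4, -1.3]]
red I [0.5337 0.058 ] [ 0.6899 -0.0647] mid [ 0.6118 -0.0033] len 0.1986 ang -38.17
other I [ 0.5742 -0.0967] [0.6493 0.0901] mid [ 0.6118 -0.0033] len 0.2013 ang 68.09
edge [ 0.6231 -0.0154  0.246  -0.    ] deg 14.1
[[0.5454, 0.0476], [0.5844, -0.1076], [0.6618, 0.0768], [0.7008, -0.0783]] 0.20001051790364419 0.1999894812742767
edge [ 0.623  -0.0149  0.248  -0.0007] deg 14.21
[[0.5452, 0.0478], [0.5845, -0.1073], [0.6617, 0.0767], [0.7009, -0.0784]] 0.20052148067567588 0.19947649075818075
edge [ 0.6233 -0.0106  0.2516  0.0026] deg 14.42
[[0.5452, 0.0521], [0.585, -0.1029], [0.6608, 0.0841], [0.7007, -0.0708]] 0.19815137909220676 0.20182356807892848
edge [ 0.6227 -0.0088  0.2522 -0.0011] deg 14.45
[[0.5447, 0.0537], [0.5846, -0.1013], [0.6611, 0.0827], [0.701, -0.0722]] 0.2007597454694696 0.19923594105268636
```

Both cameras put the frame near (0.622, −0.014), yaw 14.2° and almost square. The rule's plate midpoint is near (0.516, −0.282), axis −26.5°. I'll move above the rule.

```bash
python3 -m crank '{"steps":[[[0.94,0.9,0],[0,0,0.66]],[[0.94,0.9,0],[0,0,0.66]],[[0.94,0.9,0],[0,0,0.66]],[[0.94,0.9,0],[0,0,0.66]],[[0.94,0.9,0],[0,0,0.66]],[[0.94,0.9,0],[0,0,0.66]],[[0.94,0.9,0],[0,0,0.66]],[[0.94,0.9,0],[0,0,0.66]],[[0.94,0.9,0],[0,0,0.66]],[[0.94,0.9,0],[0,0,0.66]]]}' 87 25
python3 -m crank '{"steps":[[[0.94,0.9,0],[0,0,0.66]],[[0.94,0.9,0],[0,0,0.66]],[[0.94,0.9,0],[0,0,0.66]],[[0.94,0.9,0],[0,0,0.66]],[[0,0,-1],[0,0,0]],[[0,0,-1],[0,0,0]],[[0,0,-1],[0,0,0]],[[0,0,-1],[0,0,0]],[[0,0,0],[0,0,0]],[[0,0,0],[0,0,0]]]}'
python3 - <<'E'
from h import *
im=np.zeros((480,800,3),np.uint8)
for k,n in enumerate(('top','scene')):
    c=shot(n); np.savez(f'{n}1.npz',**c); u,v=map(int,proj(c,[.52,-.28,.06]))
    im[:400,400*k:400*k+400]=cv2.resize(c['pixels'][v-40:v+40,u-40:u+40],(400,400),interpolation=cv2.INTER_CUBIC)
    print(u-40,v-40,[np.round(proj(c,[*monitor.read_state()['ee_pos'][:2],z]),1) for z in(.122,.06,0)])
cv2.imwrite('pics/a1.png',im[:400])
E
```

```text
time: 0.93
ee_pos: [0.4221, -0.3702, 0.2223]
eef_rot: [0.904, 0.427, -0.0, -0.0]
ft_force: [-0.2, 0.3, 0.6]
width: 0.087
grip_force: 0.0
time: 1.77
ee_pos: [0.5146, -0.2812, 0.1218]
eef_rot: [0.85, 0.527, -0.001, -0.001]
ft_force: [0.5, -0.5, 0.9]
width: 0.0866
grip_force: 0.0
270 164 [array([313.5, 202.1]), array([311. , 205.7]), array([308.7, 208.8])]
254 128 [array([296.2, 154.4]), array([295.1, 169.1]), array([294.1, 182.6])]
```

View pics/a1.png

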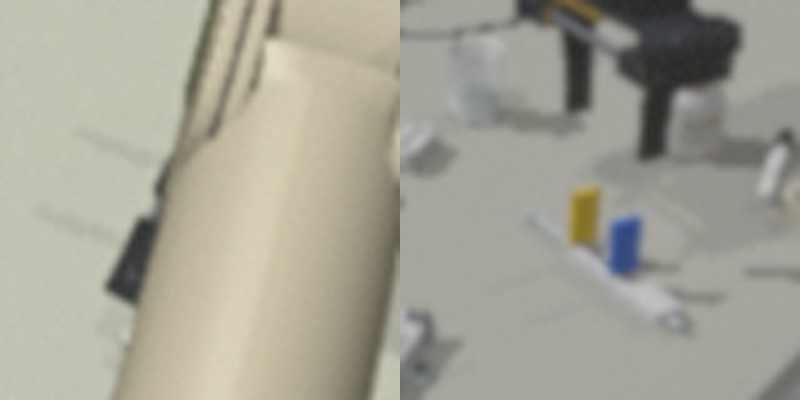

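The top view is blocked by the arm. In the scene view the fingertips straddle the plates, with the tip midpoint at (297,154) against a predicted (296,154). The plates' midpoint also projects to (295,169), as expected. I'll descend and pinch.

```bash
python3 -m crank '{"steps":[[[0,0,-0.9],[0,0,0]],[[0,0,-0.8],[0,0,0]],[[0,0,-0.8],[0,0,0]],[[0,0,-0.7],[0,0,0]],[[0,0,-0.4],[0,0,0]],[[0,0,-0.3],[0,0,0]],[[0,0,0],[0,0,0]],[[0,0,0],[0,0,0]]]}'
python3 -m crank '{"steps":[[[0,0,0],[0,0,0]],[[0,0,0],[0,0,0]],[[0,0,0],[0,0,0]],[[0,0,0],[0,0,0]],[[0,0,0],[0,0,0]],[[0,0,0],[0,0,0]],[[0,0,0],[0,0,0]],[[0,0,0],[0,0,0]]]}' 10 25
python3 -m crank '{"steps":[[[0,0,0],[0,0,0]],[[0,0,0],[0,0,0]],[[0,0,0],[0,0,0]],[[0,0,0],[0,0,0]],[[0,0,0],[0,0,0]],[[0,0,0],[0,0,0]]]}'
```

```text
time: 2.53
ee_pos: [0.516, -0.2819, 0.0261]
eef_rot: [0.85, 0.527, 0.0, 0.001]
ft_force: [-0.1, 0.7, -0.4]
width: 0.0871
grip_force: 0.0
time: 3.2
ee_pos: [0.5144, -0.2811, 0.0255]
eef_rot: [0.85, 0.527, -0.001, -0.001]
ft_force: [-7.1, 2.7, 11.0]
width: 0.0415
grip_force: 9.4
time: 3.7
ee_pos: [0.5143, -0.281, 0.0256]
eef_rot: [0.85, 0.527, -0.001, -0.001]
ft_force: [-7.0, 4.0, 11.2]
width: 0.0234
grip_force: 25.0
```

```bash
python3 -m crank '{"steps":[[[0,0,0.1],[0,0,0]],[[0,0,0.3],[0,0,0]],[[0,0,0.6],[0,0,0]],[[0,0,0.6],[0,0,0]],[[0,0,0.6],[0,0,0]],[[0,0,0.6],[0,0,0]],[[0,0,0],[0,0,0]],[[0,0,0],[0,0,0]]]}'
python3 - <<'E'
from h import *
c=shot('scene'); np.savez('scene2.npz',**c); cv2.imwrite('pics/a2.png',cv2.resize(c['pixels'][120:220,235:355],(720,600),interpolation=cv2.INTER_CUBIC))
print(monitor.read_state()['torque'])
E
```

```text
time: 4.37
ee_pos: [0.5158, -0.2818, 0.0957]
eef_rot: [0.85, 0.527, 0.0, 0.001]
ft_force: [0.2, 0.1, -2.1]
width: 0.0237
grip_force: 25.0
[-0.04556575 -0.06378108 -0.01350119]
```

View pics/a2.png

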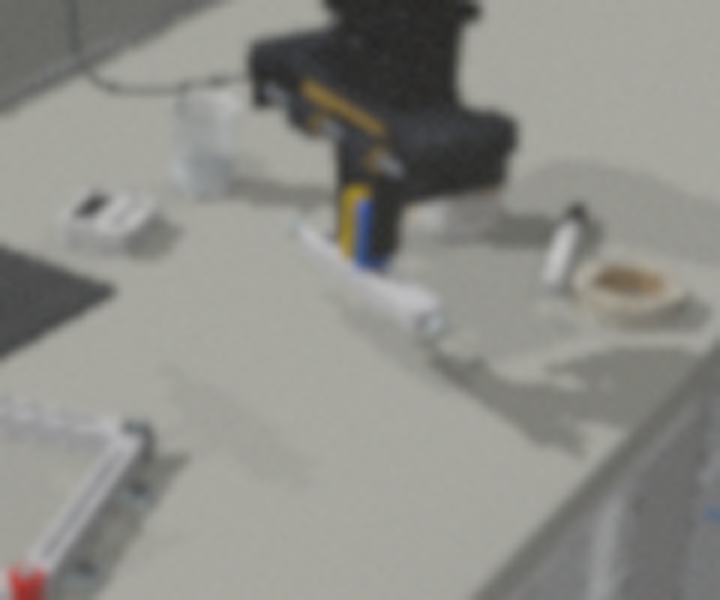

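The rule is held, squeezed and level, and it weighs 2.1 N as expected. The stock end is near the robot at (425,318) in the picture and the rod end is away. I'll carry it over the red diagonal.

```bash
python3 -m crank '{"steps":[[[0.36,0.89,0],[0,0,-0.21]],[[0.36,0.89,0],[0,0,-0.21]],[[0.36,0.89,0],[0,0,-0.21]],[[0.36,0.89,0],[0,0,-0.21]],[[0.36,0.89,0],[0,0,-0.21]],[[0.36,0.89,0],[0,0,-0.21]],[[0.36,0.89,0],[0,0,-0.21]],[[0.36,0.89,0],[0,0,-0.21]],[[0.36,0.89,0],[0,0,-0.21]],[[0.36,0.89,0],[0,0,-0.21]]]}'
python3 -m crank '{"steps":[[[0.36,0.89,0],[0,0,-0.21]],[[0.36,0.89,0],[0,0,-0.21]],[[0,0,-0.4],[0,0,0]],[[0,0,-0.4],[0,0,0]],[[0,0,0],[0,0,0]],[[0,0,0],[0,0,0]],[[0,0,0],[0,0,0]]]}'
cat > look.py <<'E'
import sys
from fit import *
im=np.zeros((400,800,3),np.uint8); s=monitor.read_state(); p=s['ee_pos']; q=s['eef_rot']
a=2*np.arctan2(q[1],q[0])-np.pi/2; d=np.array([np.cos(a),np.sin(a)]); print(p.round(4),'deg',np.degrees(a).round(2),s['ft_force'].round(1),s['width'].round(4))
for k,n in enumerate(('top','scene')):
    c=shot(n); np.savez(f'{n}_{sys.argv[1]}.npz',**c); u,v=map(int,proj(c,[.62,-.014,.02]))
    x=u-40;y=v-40
    im[:400,400*k:400*k+400]=cv2.resize(c['pixels'][y:y+80,x:x+80],(400,400),interpolation=cv2.INTER_CUBIC)
    z=p[2]-.0255+.006
    for sg in(-.087,.087):
        t=np.array(proj(c,[*(p[:2]+sg*d),z])); print(n,'tip',(5*(t-[x,y])+[400*k,0]).round(0))
    L,I=model([.6225,-.0135,.2478,0])
    print(n,'inner corners z20',[(5*(np.array(proj(c,[*w,.02]))-[x,y])+[400*k,0]).round(0).tolist() for w in I], 'off',x,y)
cv2.imwrite(f'pics/{sys.argv[1]}.png',im)
E
python3 look.py b1
```

```text
time: 5.25
ee_pos: [0.6049, -0.0579, 0.0935]
eef_rot: [0.895, 0.446, -0.001, -0.001]
ft_force: [-0.2, 0.3, -1.8]
width: 0.0231
grip_force: 25.0
time: 5.83
ee_pos: [0.623, -0.016, 0.0748]
eef_rot: [0.903, 0.429, -0.0, 0.0]
ft_force: [0.9, -0.5, -1.5]
width: 0.0232
grip_force: 25.0Traceback (most recent call last):
  File "look.py", line 4, in <module>
    a=2*np.arctan2(q[1],q[0])-np.pi/2; d=np.array([np.cos(a),np.sin(a)]); print(p.round(4),'deg',np.degrees(a).round(2),s['ft_force'].round(1),s['width'].round(4))
                                                                                                                                               ^^^^^^^^^^^^^^^^
AttributeError: 'float' object has no attribute 'round'
```

```bash
sed -i "s/s\['width'\].round(4)/s['width']/" look.py; python3 look.py b1
```

```text
[ 0.623  -0.016   0.0748] deg -39.14 [ 0.9 -0.5 -1.5] 0.02319298677069199
top tip [112. 295.]
top tip [294.  80.]
top inner corners z20 [[101.0, 323.0], [351.0, 261.0], [59.0, 142.0], [305.0, 81.0]] off 182 134
scene tip [629. 224.]
scene tip [573. 100.]
scene inner corners z20 [[634.0, 280.0], [719.0, 164.0], [471.0, 245.0], [569.0, 135.0]] off 191 159
```

View pics/b1.png

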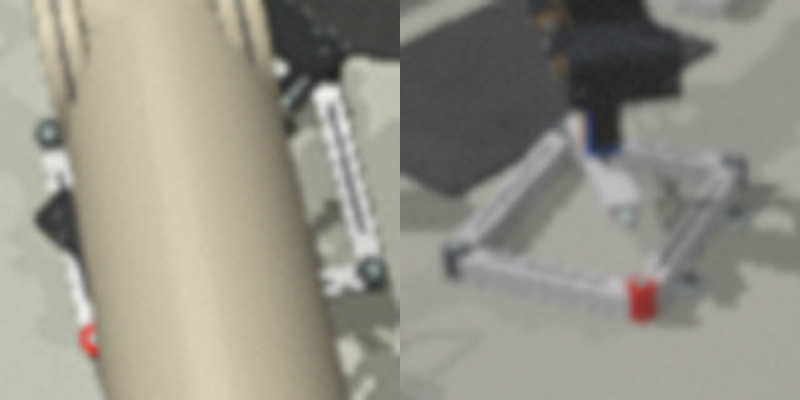

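In the scene view the stock ball is at (625,214), within a few millimetres of its prediction. The red head at (641,295) and the frame corners also match the model. I'll lower the rule, keeping an eye on the force.

```bash
python3 -m crank '{"steps":[[[0,0.1,-0.5],[0,0,0]],[[0,0,-0.5],[0,0,0]],[[0,0,-0.3],[0,0,0]],[[0,0,-0.2],[0,0,0]],[[0,0,0],[0,0,0]],[[0,0,0],[0,0,0]]]}'
python3 -m crank '{"steps":[[[0,0,-0.2],[0,0,0]],[[0,0,-0.1],[0,0,0]],[[0,0,-0.1],[0,0,0]],[[0,0,0],[0,0,0]],[[0,0,0],[0,0,0]],[[0,0,0],[0,0,0]]]}'
```

```text
time: 6.43
ee_pos: [0.6232, -0.0121, 0.0371]
eef_rot: [0.903, 0.43, -0.0, -0.0]
ft_force: [0.8, 0.3, -2.2]
width: 0.0235
grip_force: 25.0
time: 6.93
ee_pos: [0.6235, -0.0121, 0.0277]
eef_rot: [0.903, 0.43, 0.0, 0.0]
ft_force: [0.9, -0.3, -1.8]
width: 0.0235
grip_force: 25.0
```

```bash
Z='[[0,0,0],[0,0,0]]'; python3 -m crank '{"steps":[[[0,0,-0.05],[0,0,0]],[[0,0,-0.03],[0,0,0]],[[0,0,0],[0,0,0]]]}'
python3 -m crank '{"steps":[[[0,0,0],[0,0,0]],[[0,0,0],[0,0,0]],[[0,0,0],[0,0,0]],[[0,0,0],[0,0,0]]]}' 40
python3 -m crank '{"steps":[[[0,0,0],[0,0,0]],[[0,0,0],[0,0,0]],[[0,0,0],[0,0,0]],[[0,0,0],[0,0,0]]]}' 46
python3 -m crank '{"steps":[[[0,0,0],[0,0,0]],[[0,0,0],[0,0,0]],[[0,0,0],[0,0,0]],[[0,0,0],[0,0,0]]]}' 49
python3 -m crank '{"steps":[[[0,0,0],[0,0,0]],[[0,0,0],[0,0,0]],[[0,0,0],[0,0,0]],[[0,0,0],[0,0,0]]]}' 53
python3 -m crank '{"steps":[[[0,0,0],[0,0,0]],[[0,0,0],[0,0,0]],[[0,0,0],[0,0,0]],[[0,0,0],[0,0,0]]]}' 60
```

```text
time: 7.18
ee_pos: [0.6235, -0.0121, 0.0257]
eef_rot: [0.903, 0.43, 0.0, 0.0]
ft_force: [0.7, 0.1, -1.4]
width: 0.0234
grip_force: 25.0
time: 7.52
ee_pos: [0.6235, -0.0122, 0.0257]
eef_rot: [0.903, 0.43, 0.0, 0.0]
ft_force: [0.7, -1.3, 0.4]
width: 0.0379
grip_force: 4.2
time: 7.85
ee_pos: [0.6236, -0.0128, 0.0257]
eef_rot: [0.903, 0.43, 0.0, 0.0]
ft_force: [1.8, -2.8, -0.4]
width: 0.0453
grip_force: 1.3
time: 8.18
ee_pos: [0.6234, -0.0121, 0.0256]
eef_rot: [0.903, 0.43, 0.0, 0.0]
ft_force: [1.0, -2.5, -0.1]
width: 0.0487
grip_force: 1.0
time: 8.52
ee_pos: [0.6232, -0.0114, 0.0255]
eef_rot: [0.903, 0.43, 0.0, -0.0]
ft_force: [-0.3, -1.5, 0.5]
width: 0.0531
grip_force: 0.0
time: 8.85
ee_pos: [0.6234, -0.012, 0.0256]
eef_rot: [0.903, 0.43, 0.0, -0.0]
ft_force: [0.9, -0.3, 0.4]
width: 0.0593
grip_force: 0.0
```

Grip force vanished between 49 and 53 mm, so the rule has sprung out. I'll open fully, lift clear, move aside and look.

```bash
python3 -m crank '{"steps":[[[0,0,0],[0,0,0]],[[0,0,0],[0,0,0]],[[0,0,0],[0,0,0]],[[0,0,0],[0,0,0]],[[0,0,0.5],[0,0,0]],[[0,0,1],[0,0,0]],[[0,0,1],[0,0,0]],[[0,0,1],[0,0,0]],[[0,0,1],[0,0,0]],[[0,0,1],[0,0,0]]]}' 82
python3 -m crank '{"steps":[[[0,-1,0],[0,0,0]],[[0,-1,0],[0,0,0]],[[0,-1,0],[0,0,0]],[[0,-1,0],[0,0,0]],[[0,-1,0],[0,0,0]],[[0,-1,0],[0,0,0]],[[0,-1,0],[0,0,0]],[[0,-1,0],[0,0,0]],[[0,-1,0],[0,0,0]],[[0,-1,0],[0,0,0]]]}'
python3 look.py b2; python3 - <<'E'
from fit import *
for n in('top','scene'):
    c=dict(np.load(f'{n}_b2.npz')); pl=plates(c); d=pl[1][1]-pl[0][1]; print(n,[(k,q.round(4)) for k,q in pl],'mid',((pl[0][1]+pl[1][1])/2).round(4),'dist',np.linalg.norm(d[:2]).round(4),'ang',np.degrees(np.arctan2(d[1],d[0])).round(2))
E
```

```text
time: 9.68
ee_pos: [0.6233, -0.0119, 0.1655]
eef_rot: [0.903, 0.43, 0.0, 0.0]
ft_force: [0.4, -0.3, -0.9]
width: 0.0817
grip_force: 0.0
time: 10.52
ee_pos: [0.6233, -0.2633, 0.1643]
eef_rot: [0.903, 0.43, 0.0, 0.0]
ft_force: [-1.0, 0.1, -0.7]
width: 0.0824
grip_force: 0.0
[ 0.6233 -0.2633  0.1643] deg -39.05 [-1.   0.1 -0.7] 0.08235520409038505
top tip [531. 264.]
top tip [718.  34.]
top inner corners z20 [[101.0, 323.0], [351.0, 261.0], [59.0, 142.0], [305.0, 81.0]] off 182 134
scene tip [831. -30.]
scene tip [ 760. -117.]
scene inner corners z20 [[634.0, 280.0], [719.0, 164.0], [471.0, 245.0], [569.0, 135.0]] off 191 159
top [(np.int64(20), array([ 0.6057, -0.0043,  0.0584])), (np.int64(24), array([ 0.6358, -0.0288,  0.0597]))] mid [ 0.6207 -0.0165  0.059 ] dist 0.0388 ang -39.06
scene [(np.int64(18), array([0.6066, 0.0019, 0.0563])), (np.int64(20), array([ 0.6378, -0.0221,  0.0559]))] mid [ 0.6222 -0.0101  0.0561] dist 0.0393 ang -37.67
```

View pics/b2.png

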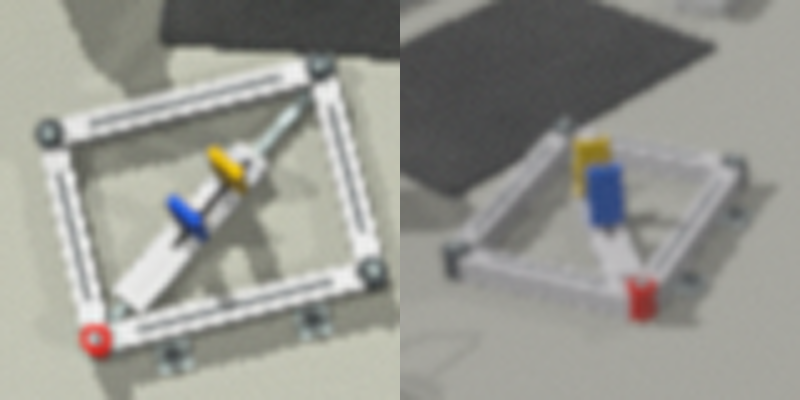

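The rule is sprung into the red diagonal. In the top crop the stock ball sits at the red corner (118,310) and the slide ball at far right (303,100). The plate centres are about 39 mm apart. I'll save that reading, go back and pinch again.

```bash
python3 -m crank '{"steps":[[[0,1,0],[0,0,0]],[[0,1,0],[0,0,0]],[[0,1,0],[0,0,0]],[[0,1,0],[0,0,0]],[[0,1,0],[0,0,0]],[[0,1,0],[0,0,0]],[[0,1,0],[0,0,0]],[[0,1,0],[0,0,0]],[[0,1,0],[0,0,0]],[[-0.05,0.95,0],[0,0,0]]]}' 82
python3 -m crank '{"steps":[[[0,0,-0.7],[0,0,0]],[[0,0,-1],[0,0,0]],[[0,0,-1],[0,0,0]],[[0,0,-1],[0,0,0]],[[0,0,-0.8],[0,0,0]],[[0,0,-0.6],[0,0,0]],[[0,0,-0.3],[0,0,0]],[[0,0,-0.12],[0,0,0]],[[0,0,0],[0,0,0]],[[0,0,0],[0,0,0]]]}' 82
python3 -m crank '{"steps":[[[0,0,0],[0,0,0]],[[0,0,0],[0,0,0]],[[0,0,0],[0,0,0]],[[0,0,0],[0,0,0]],[[0,0,0],[0,0,0]],[[0,0,0],[0,0,0]],[[0,0,0],[0,0,0]],[[0,0,0],[0,0,0]],[[0,0,0],[0,0,0]],[[0,0,0],[0,0,0]]]}' 10 25
python3 -m crank '{"steps":[[[0,0,0],[0,0,0]],[[0,0,0],[0,0,0]],[[0,0,0],[0,0,0]],[[0,0,0],[0,0,0]],[[0,0,0],[0,0,0]],[[0,0,0],[0,0,0]]]}'
```

```text
time: 11.45
ee_pos: [0.622, -0.0111, 0.1642]
eef_rot: [0.903, 0.431, 0.0, 0.0]
ft_force: [0.6, -0.6, 0.0]
width: 0.0816
grip_force: 0.0
time: 12.28
ee_pos: [0.6228, -0.0131, 0.0263]
eef_rot: [0.903, 0.43, 0.001, 0.0]
ft_force: [0.4, -0.1, -0.2]
width: 0.082
grip_force: 0.0
time: 13.12
ee_pos: [0.6218, -0.0124, 0.0251]
eef_rot: [0.903, 0.43, -0.0, -0.0]
ft_force: [-2.4, 1.3, 7.1]
width: 0.0239
grip_force: 25.4
time: 13.62
ee_pos: [0.6223, -0.0131, 0.0252]
eef_rot: [0.903, 0.43, 0.0, 0.0]
ft_force: [-1.7, 2.8, 2.6]
width: 0.0239
grip_force: 24.9
```

```bash
python3 -m crank '{"steps":[[[0,0,0.1],[0,0,0]],[[0,0,0.4],[0,0,0]],[[0,0,0.7],[0,0,0]],[[0,0,0.7],[0,0,0]],[[0,0,0.7],[0,0,-0.46]],[[0,0,0],[0,0,-0.92]],[[0,0,0],[0,0,-0.92]],[[0,0,0],[0,0,-0.92]],[[0,0,0],[0,0,-0.92]],[[0,0,0],[0,0,-0.92]]]}'
python3 -m crank '{"steps":[[[0,0,0],[0,0,-0.92]],[[0,0,0],[0,0,-0.92]],[[0,0,0],[0,0,-0.92]],[[0,0,0],[0,0,-0.92]],[[0,0,0],[0,0,-0.92]],[[0,0,0],[0,0,-0.92]],[[0,0,0],[0,0,-0.92]],[[0,0,0],[0,0,-0.92]],[[0,0,0],[0,0,-0.92]],[[0,0,0],[0,0,-0.92]]]}'
python3 -m crank '{"steps":[[[0,0,-0.5],[0,0,-0.46]],[[0,0,-0.2],[0,0,0]],[[0,0,0],[0,0,0]],[[0,0,0],[0,0,0]],[[0,0,0],[0,0,0]]]}'
python3 look.py b3
```

```text
time: 14.45
ee_pos: [0.6222, -0.0141, 0.0906]
eef_rot: [0.976, 0.22, 0.0, 0.0]
ft_force: [0.2, 0.5, -1.4]
width: 0.0234
grip_force: 24.9
time: 15.28
ee_pos: [0.6222, -0.014, 0.0906]
eef_rot: [0.984, -0.179, 0.0, 0.0]
ft_force: [0.2, 0.1, -1.4]
width: 0.023
grip_force: 24.9
time: 15.7
ee_pos: [0.6224, -0.0135, 0.0731]
eef_rot: [0.981, -0.196, 0.0, 0.0]
ft_force: [0.0, 0.4, -1.5]
width: 0.0239
grip_force: 24.9
[ 0.6224 -0.0135  0.0731] deg -112.6 [ 0.   0.4 -1.5] 0.023858143594965037
top tip [ 71. 136.]
top tip [331. 241.]
top inner corners z20 [[101.0, 323.0], [351.0, 261.0], [59.0, 142.0], [305.0, 81.0]] off 182 134
scene tip [486. 197.]
scene tip [704. 129.]
scene inner corners z20 [[634.0, 280.0], [719.0, 164.0], [471.0, 245.0], [569.0, 135.0]] off 191 159
```

View pics/b3.png

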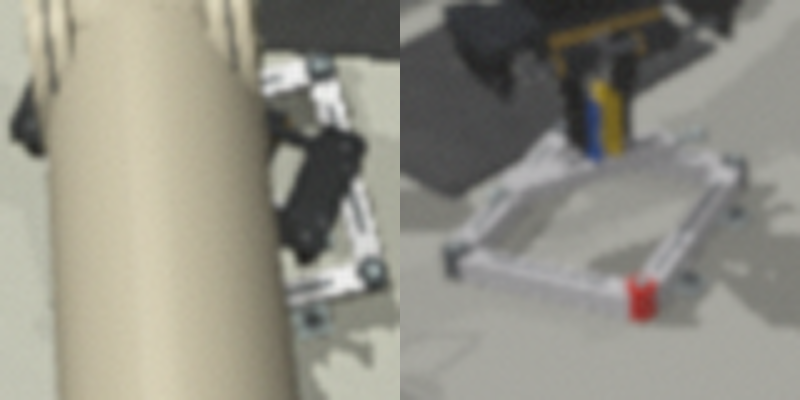

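The balls show at about (492,195) and (702,133), where predicted. I'll lower and release in steps.

```bash
python3 -m crank '{"steps":[[[0,0,-0.5],[0,0,0]],[[0,0,-0.5],[0,0,0]],[[0,0,-0.3],[0,0,0]],[[0,0,-0.2],[0,0,0]],[[0,0,-0.2],[0,0,0]],[[0,0,-0.1],[0,0,0]],[[0,0,0],[0,0,0]],[[0,0,0],[0,0,0]]]}'
python3 -m crank '{"steps":[[[0,0,-0.05],[0,0,0]],[[0,0,-0.03],[0,0,0]],[[0,0,0],[0,0,0]],[[0,0,0],[0,0,0]]]}'
```

```text
time: 16.47
ee_pos: [0.6223, -0.0133, 0.0277]
eef_rot: [0.981, -0.196, 0.0, 0.0]
ft_force: [0.5, 0.4, -1.3]
width: 0.0237
grip_force: 24.9
time: 16.8
ee_pos: [0.6222, -0.0134, 0.0257]
eef_rot: [0.981, -0.196, 0.0, 0.0]
ft_force: [0.3, -0.2, -1.9]
width: 0.0238
grip_force: 24.9
```

```bash
python3 -m crank '{"steps":[[[0,0,0],[0,0,0]],[[0,0,0],[0,0,0]],[[0,0,0],[0,0,0]],[[0,0,0],[0,0,0]]]}' 40
python3 -m crank '{"steps":[[[0,0,0],[0,0,0]],[[0,0,0],[0,0,0]],[[0,0,0],[0,0,0]],[[0,0,0],[0,0,0]]]}' 46
python3 -m crank '{"steps":[[[0,0,0],[0,0,0]],[[0,0,0],[0,0,0]],[[0,0,0],[0,0,0]],[[0,0,0],[0,0,0]]]}' 49
python3 -m crank '{"steps":[[[0,0,0],[0,0,0]],[[0,0,0],[0,0,0]],[[0,0,0],[0,0,0]],[[0,0,0],[0,0,0]]]}' 53
python3 -m crank '{"steps":[[[0,0,0],[0,0,0]],[[0,0,0],[0,0,0]],[[0,0,0],[0,0,0]],[[0,0,0],[0,0,0]],[[0,0,0],[0,0,0]],[[0,0,0],[0,0,0]],[[0,0,0],[0,0,0]],[[0,0,0],[0,0,0]]]}' 82
python3 -m crank '{"steps":[[[0,0,0.5],[0,0,0]],[[0,0,1],[0,0,0]],[[0,0,1],[0,0,0]],[[0,0,1],[0,0,0]],[[0,0,1],[0,0,0]],[[0,0,1],[0,0,0]],[[0,-1,0],[0,0,0]],[[0,-1,0],[0,0,0]],[[0,-1,0],[0,0,0]],[[0,-1,0],[0,0,0]]]}'
python3 -m crank '{"steps":[[[0,-1,0],[0,0,0]],[[0,-1,0],[0,0,0]],[[0,-1,0],[0,0,0]],[[0,-1,0],[0,0,0]],[[0,-1,0],[0,0,0]],[[0,-1,0],[0,0,0]],[[0,0,0],[0,0,0]]]}'
python3 look.py b4; python3 - <<'E'
from fit import *
for k in('b2','b4'):
  for n in('top','scene'):
    c=dict(np.load(f'{n}_{k}.npz')); pl=plates(c); d=pl[1][1]-pl[0][1]; print(k,n,[(k,q.round(4)) for k,q in pl],'mid',((pl[0][1]+pl[1][1])/2).round(4),'dist',np.linalg.norm(d[:2]).round(4),'ang',np.degrees(np.arctan2(d[1],d[0])).round(2))
    e=edgefit(c,None,[.6225,-.0135,.248,0]); I=model(e)[1]; print('  diags',np.linalg.norm(I[0]-I[3]).round(4),np.linalg.norm(I[1]-I[2]).round(4))
E
```

```text
time: 17.13
ee_pos: [0.6223, -0.0133, 0.0257]
eef_rot: [0.981, -0.196, 0.0, -0.0]
ft_force: [0.6, 0.9, -2.5]
width: 0.0382
grip_force: 4.3
time: 17.47
ee_pos: [0.6223, -0.0136, 0.0257]
eef_rot: [0.981, -0.196, 0.0, 0.0]
ft_force: [0.5, -0.3, -1.3]
width: 0.0459
grip_force: 1.2
time: 17.8
ee_pos: [0.6221, -0.0133, 0.0256]
eef_rot: [0.981, -0.196, -0.0, 0.0]
ft_force: [-0.3, -0.4, 0.2]
width: 0.0487
grip_force: 0.0
time: 18.13
ee_pos: [0.6221, -0.0133, 0.0256]
eef_rot: [0.981, -0.196, -0.0, 0.0]
ft_force: [0.5, 0.5, -0.5]
width: 0.0526
grip_force: 0.0
time: 18.8
ee_pos: [0.6221, -0.0133, 0.0256]
eef_rot: [0.981, -0.196, -0.0, 0.0]
ft_force: [1.2, -1.0, 0.2]
width: 0.0818
grip_force: 0.0
time: 19.63
ee_pos: [0.6222, -0.1144, 0.1645]
eef_rot: [0.981, -0.196, 0.001, 0.0]
ft_force: [0.2, 0.1, -0.2]
width: 0.0819
grip_force: 0.0
time: 20.22
ee_pos: [0.6205, -0.2702, 0.1639]
eef_rot: [0.98, -0.2, 0.0, 0.002]
ft_force: [-0.2, -0.9, 0.7]
width: 0.0821
grip_force: 0.0
[ 0.6205 -0.2702  0.1639] deg -113.04 [-0.2 -0.9  0.7] 0.08211087393663138
top tip [497.  95.]
top tip [781. 210.]
top inner cor
[... 477 characters left out ...]
p.int64(18), array([0.6066, 0.0019, 0.0563])), (np.int64(20), array([ 0.6378, -0.0221,  0.0559]))] mid [ 0.6222 -0.0101  0.0561] dist 0.0393 ang -37.67
edge [ 0.6227 -0.0089  0.2495 -0.0014] deg 14.3
  diags 0.201 0.199
b4 top [(np.int64(22), array([0.6271, 0.0015, 0.0606])), (np.int64(25), array([ 0.6121, -0.0331,  0.059 ]))] mid [ 0.6196 -0.0158  0.0598] dist 0.0377 ang -113.41
edge [ 6.232e-01 -1.520e-02  2.476e-01 -3.000e-04] deg 14.19
  diags 0.2002 0.1998
b4 scene [(np.int64(17), array([0.6289, 0.007 , 0.0577])), (np.int64(15), array([ 0.6146, -0.0282,  0.0566]))] mid [ 0.6218 -0.0106  0.0571] dist 0.038 ang -112.22
edge [ 0.623  -0.0098  0.2483  0.0017] deg 14.23
  diags 0.1988 0.2012
```

View pics/b4.png

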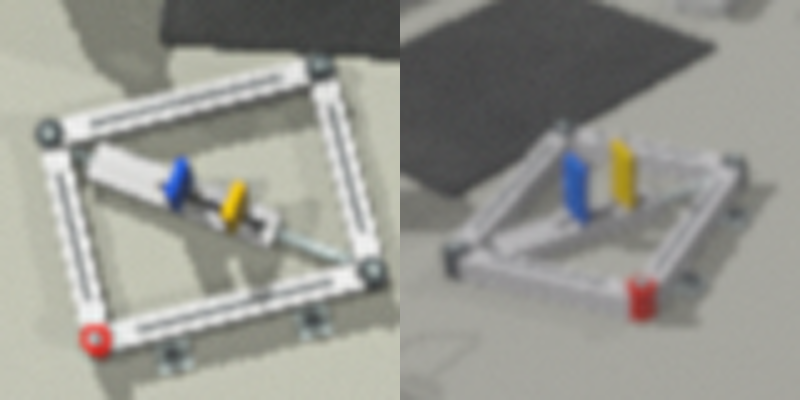

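The rule is sprung into the second diagonal, with its balls at about (82,157) and (357,262) in the top crop. The plate spacing is about 1 mm less than on the red diagonal. I'll refine this comparison before deciding.

```bash
python3 - <<'E'
from fit import *
def soft(c,z):
    lab=cv2.cvtColor(c['pixels'].astype(np.float32)/255,cv2.COLOR_BGR2LAB)[...,2]
    u0,v0=map(int,proj(c,[.6215,-.0135,.05])); U,V=np.meshgrid(np.arange(512),np.arange(384)); w0=(abs(U-u0)<14)&(abs(V-v0)<14)
    r=[]
    for s in(-1,1):
        w=np.clip(s*(lab-np.median(lab[w0]))-6,0,25)*w0; r.append(ray(c,(w*U).sum()/w.sum(),(w*V).sum()/w.sum(),z)[:2])
    return np.linalg.norm(r[1]-r[0])*1e3
for n,z in(('top',.055),('scene',.04)):
    old=soft(dict(np.load(f'{n}_b2.npz')),z); new=[soft(dict(np.load(f'{n}_b4.npz')),z)]+[soft(shot(n),z) for _ in range(4)]
    print(n,'red',round(old,2),'other',np.round(new,2))
# edges of frame, averaged pictures, rule-free bars
for n in('top','scene'):
    c=shot(n); c['pixels']=np.mean([shot(n)['pixels'] for _ in range(6)],0).astype(np.uint8)
    for s in(-.006,.006): e=edgefit(c,None,[.6225,-.0135,.248,s]); I=model(e)[1]; print(n,np.linalg.norm(I[0]-I[3]).round(4),np.linalg.norm(I[1]-I[2]).round(4))
E
```

```text
top red 38.71 other [36.71 36.72 36.73 36.65 36.75]
scene red 55.11 other [36.7  36.72 36.69 36.72 36.7 ]
edge [ 6.231e-01 -1.500e-02  2.485e-01 -6.000e-04] deg 14.24
top 0.2004 0.1996
edge [ 0.6203 -0.0038  0.2462 -0.0008] deg 14.1
top 0.2006 0.1994
edge [ 6.228e-01 -9.200e-03  2.483e-01  1.000e-04] deg 14.23
scene 0.2 0.2
edge [ 0.6232 -0.0103  0.2493  0.0025] deg 14.28
scene 0.1982 0.2018
```

The rule reads about 1–2 mm longer on the red diagonal. That is within the 4 mm tolerance, but red is the choice that holds whichever way the error goes. I'll take the rule back there.

```bash
python3 -m crank '{"steps":[[[0,1,0],[0,0,0]],[[0,1,0],[0,0,0]],[[0,1,0],[0,0,0]],[[0,1,0],[0,0,0]],[[0,1,0],[0,0,0]],[[0,1,0],[0,0,0]],[[0,1,0],[0,0,0]],[[0,1,0],[0,0,0]],[[0,1,0],[0,0,0]],[[0,1,0],[0,0,0]]]}' 82
python3 -m crank '{"steps":[[[0,0,-0.5],[0,0,0]],[[0,0,-1],[0,0,0]],[[0,0,-1],[0,0,0]],[[0,0,-1],[0,0,0]],[[0,0,-0.8],[0,0,0]],[[0,0,-0.6],[0,0,0]],[[0,0,-0.4],[0,0,0]],[[0,0,-0.2],[0,0,0]],[[0,0,0],[0,0,0]],[[0,0,0],[0,0,0]]]}' 82
python3 -m crank '{"steps":[[[0,0,0],[0,0,0]],[[0,0,0],[0,0,0]],[[0,0,0],[0,0,0]],[[0,0,0],[0,0,0]],[[0,0,0],[0,0,0]],[[0,0,0],[0,0,0]],[[0,0,0],[0,0,0]],[[0,0,0],[0,0,0]],[[0,0,0],[0,0,0]],[[0,0,0],[0,0,0]]]}' 10 25
python3 -m crank '{"steps":[[[0,0,0],[0,0,0]],[[0,0,0],[0,0,0]],[[0,0,0],[0,0,0]],[[0,0,0],[0,0,0]],[[0,0,0],[0,0,0]],[[0,0,0],[0,0,0]]]}'
```

```text
time: 22.25
ee_pos: [0.6221, -0.0121, 0.1632]
eef_rot: [0.981, -0.196, 0.0, 0.0]
ft_force: [-0.1, -1.3, -0.3]
width: 0.0824
grip_force: 0.0
time: 23.08
ee_pos: [0.6226, -0.0134, 0.0263]
eef_rot: [0.981, -0.196, 0.0, -0.0]
ft_force: [-0.2, -0.8, 0.5]
width: 0.0819
grip_force: 0.0
time: 23.92
ee_pos: [0.6223, -0.013, 0.0256]
eef_rot: [0.981, -0.196, 0.0, -0.0]
ft_force: [0.4, 1.1, 1.5]
width: 0.0236
grip_force: 25.3
time: 24.42
ee_pos: [0.6222, -0.0132, 0.0257]
eef_rot: [0.981, -0.196, 0.0, -0.0]
ft_force: [1.0, 1.3, 1.6]
width: 0.0236
grip_force: 25.0
```

```bash
python3 -m crank '{"steps":[[[0,0,0.1],[0,0,0]],[[0,0,0.4],[0,0,0]],[[0,0,0.7],[0,0,0]],[[0,0,0.7],[0,0,0]],[[0,0,0.7],[0,0,0.46]],[[0,0,0],[0,0,0.92]],[[0,0,0],[0,0,0.92]],[[0,0,0],[0,0,0.92]],[[0,0,0],[0,0,0.92]],[[0,0,0],[0,0,0.92]]]}'
python3 -m crank '{"steps":[[[0,0,0],[0,0,0.92]],[[0,0,0],[0,0,0.92]],[[0,0,0],[0,0,0.92]],[[0,0,0],[0,0,0.92]],[[0,0,0],[0,0,0.92]],[[0,0,0],[0,0,0.92]],[[0,0,0],[0,0,0.92]],[[0,0,0],[0,0,0.92]],[[0,0,0],[0,0,0.92]],[[0,0,0],[0,0,0.92]]]}'
python3 -m crank '{"steps":[[[0,0,0],[0,0,0.46]],[[0,0,-0.7],[0,0,0]],[[0,0,-0.5],[0,0,0]],[[0,0,-0.5],[0,0,0]],[[0,0,-0.3],[0,0,0]],[[0,0,-0.2],[0,0,0]],[[0,0,-0.2],[0,0,0]],[[0,0,-0.1],[0,0,0]],[[0,0,0],[0,0,0]],[[0,0,0],[0,0,0]]]}'
python3 -m crank '{"steps":[[[0,0,-0.05],[0,0,0]],[[0,0,-0.03],[0,0,0]],[[0,0,0],[0,0,0]],[[0,0,0],[0,0,0]]]}'
```

```text
time: 25.25
ee_pos: [0.6219, -0.0139, 0.0911]
eef_rot: [1.0, 0.025, -0.0, 0.0]
ft_force: [0.0, 0.6, -1.8]
width: 0.0236
grip_force: 25.0
time: 26.08
ee_pos: [0.6219, -0.014, 0.0911]
eef_rot: [0.911, 0.413, -0.0, 0.0]
ft_force: [-0.5, -0.3, -1.7]
width: 0.0236
grip_force: 25.0
time: 26.92
ee_pos: [0.6224, -0.0133, 0.0284]
eef_rot: [0.903, 0.43, 0.0, 0.0]
ft_force: [-0.5, -0.6, -2.3]
width: 0.0238
grip_force: 25.0
time: 27.25
ee_pos: [0.6222, -0.0133, 0.0262]
eef_rot: [0.903, 0.43, 0.0, 0.0]
ft_force: [-0.3, 1.0, -2.1]
width: 0.0239
grip_force: 25.0
```

```bash
for w in 40 46 49; do :; done
python3 -m crank '{"steps":[[[0,0,0],[0,0,0]],[[0,0,0],[0,0,0]],[[0,0,0],[0,0,0]],[[0,0,0],[0,0,0]]]}' 40
python3 -m crank '{"steps":[[[0,0,0],[0,0,0]],[[0,0,0],[0,0,0]],[[0,0,0],[0,0,0]],[[0,0,0],[0,0,0]]]}' 49
python3 -m crank '{"steps":[[[0,0,0],[0,0,0]],[[0,0,0],[0,0,0]],[[0,0,0],[0,0,0]],[[0,0,0],[0,0,0]],[[0,0,0],[0,0,0]],[[0,0,0],[0,0,0]],[[0,0,0],[0,0,0]],[[0,0,0],[0,0,0]]]}' 82
python3 -m crank '{"steps":[[[0,0,0.5],[0,0,0]],[[0,0,1],[0,0,0]],[[0,0,1],[0,0,0]],[[0,0,1],[0,0,0]],[[0,0,1],[0,0,0]],[[0,0,1],[0,0,0]],[[0,-1,0],[0,0,0]],[[0,-1,0],[0,0,0]],[[0,-1,0],[0,0,0]],[[0,-1,0],[0,0,0]]]}'
python3 -m crank '{"steps":[[[0,-1,0],[0,0,0]],[[0,-1,0],[0,0,0]],[[0,-1,0],[0,0,0]],[[0,-1,0],[0,0,0]],[[0,-1,0],[0,0,0]],[[0,-1,0],[0,0,0]],[[0,0,0],[0,0,0]],[[0,0,0],[0,0,0]]]}'
python3 look.py b5; python3 - <<'E'
from fit import *
for n in('top','scene'):
    c=dict(np.load(f'{n}_b5.npz')); pl=plates(c); d=pl[1][1]-pl[0][1]; print(n,[q.round(4) for k,q in pl],'dist',np.linalg.norm(d[:2]).round(4),'ang',np.degrees(np.arctan2(d[1],d[0])).round(2))
E
```

```text
time: 27.58
ee_pos: [0.6221, -0.0134, 0.0261]
eef_rot: [0.903, 0.43, 0.0, 0.0]
ft_force: [-0.3, -0.0, -1.9]
width: 0.038
grip_force: 4.7
time: 27.92
ee_pos: [0.6227, -0.014, 0.0264]
eef_rot: [0.903, 0.43, 0.0, 0.001]
ft_force: [2.8, -1.8, 0.4]
width: 0.0482
grip_force: 1.5
time: 28.58
ee_pos: [0.6221, -0.0133, 0.0261]
eef_rot: [0.903, 0.43, 0.0, 0.0]
ft_force: [0.2, -0.4, 0.7]
width: 0.0812
grip_force: 0.0
time: 29.42
ee_pos: [0.6222, -0.1143, 0.165]
eef_rot: [0.903, 0.43, 0.0, 0.0]
ft_force: [0.6, -0.7, 0.5]
width: 0.0819
grip_force: 0.0
time: 30.08
ee_pos: [0.6217, -0.2652, 0.1642]
eef_rot: [0.903, 0.429, 0.0, 0.0]
ft_force: [0.3, 0.8, -0.1]
width: 0.0822
grip_force: 0.0
[ 0.6217 -0.2652  0.1642] deg -39.22 [ 0.3  0.8 -0.1] 0.08216625278570724
top tip [534. 266.]
top tip [722.  37.]
top inner corners z20 [[101.0, 323.0], [351.0, 261.0], [59.0, 142.0], [305.0, 81.0]] off 182 134
scene tip [834. -30.]
scene tip [ 763. -117.]
scene inner corners z20 [[634.0, 280.0], [719.0, 164.0], [471.0, 245.0], [569.0, 135.0]] off 191 159
top [array([ 0.6063, -0.0031,  0.061 ]), array([ 0.6371, -0.0273,  0.0601])] dist 0.0391 ang -38.13
scene [array([0.6078, 0.0024, 0.0574]), array([ 0.6414, -0.0581,  0.0888])] dist 0.0692 ang -60.98
```

View pics/b5.png

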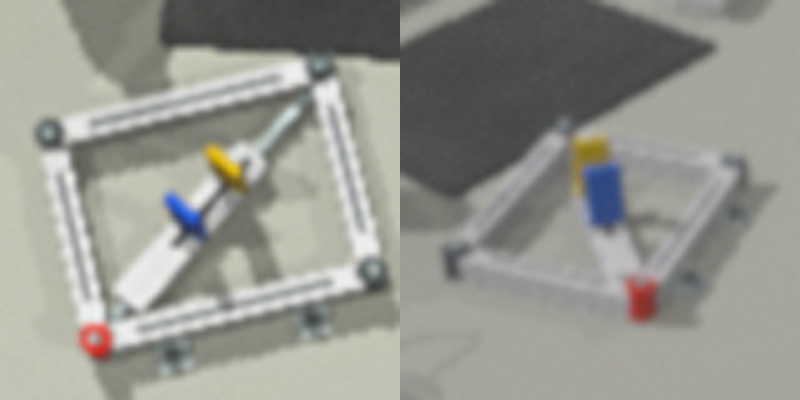

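The rule is again sprung into the red diagonal, spacing 39.1 mm. The frame is unchanged and the arm is clear, so I'm handing in.

```bash
python3 -c "
from bench import ticket
print(ticket.close_job())"
```

```text
the job is handed in; nothing more can be done
None
```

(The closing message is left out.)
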